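# Unclamp the drilled block and put it in the parts tray

## Task

Two small drilling fixtures stand on the workshop bench: flip back the handle of the toggle clamp that holds the rectangular aluminium block until the clamp stays open, then take the block out and set it down gently in the steel parts tray, flat on its underside. Leave the other fixture, with the round steel bushing, clamped as it is, and leave the clamp of the empty fixture open.

Things in the scene. Friction and masses are not known exactly. Their poses are not given: they have to be found in the camera images.
- block: Aluminium block 60 (x) x 34 (y) x 40 mm high, about 0.2 kg, drilled. Origin: centre of underside, 12 mm above the bench on a fixed black plate (220 x 110 x 12 mm). Its +x points away from its clamp along the fixture. Steel corners 10 mm high hold it; the middle 40 mm of the long sides is free. Grip from above across y, lift straight. Clamp open, its arm stays 85 mm clear of the block's centre.
- clamp_handle (a point): Grip middle of the block's clamp, 153 mm above bench, 100 mm from block centre to block -x. Grip 20 mm thick, 60 tall, upright (point z: pivot to tip). Pivot level, along block y, 75 mm below; arm from it presses on the block (top 83 to 89 mm above bench). Push grip level to block -x, some 6 N; past 35 deg a spring throws it to its stop, 103 deg, where it stays: handle level, arm up, 180 mm high.
- other_clamp_handle (a point): The same point on the same kind of clamp of the other, otherwise alike fixture, which holds a round stepped steel bushing (48 mm diameter at the foot, 40 mm high). To be left alone: its handle stands upright throughout, grip top 183 mm above the bench.
- tray: Open steel parts tray, 190 (x) x 150 (y) x 30 mm high, walls and floor 4 mm thick, empty, fixed to the bench. Origin: centre of its underside, on the bench.
Mind the look-alikes: they are no part of the job. Leave any blue or turquoise look-alike of the block alone.

How it is judged:
On the way, in this order (a step that is already met when the one before it is completed fails the run):
1. the block's clamp is flipped open (handle more than 75 degrees from upright) with the block still in its nest (angle between clamp_handle's own z axis and vertical above 1.3 rad and distance of block from where it was at the start of the episode below 0.015 m), for 0.2 s.
2. the block is lifted clear, more than 25 mm up, with the clamp open (angle between clamp_handle's own z axis and vertical above 1.3 rad and height (world z) of block above 0.037 m), for 0.1 s.
At the end, for the whole second after the job is handed in: The block rests flat (underside down, within 10 degrees) and still on the tray's floor, its centre inside the tray; its clamp is still open (handle more than 75 degrees from upright) and the other clamp is still closed (handle within 9 degrees of upright) (x of block in the frame of tray between -0.085 and 0.085 m and y of block in the frame of tray between -0.065 and 0.065 m and z of block in the frame of tray below 0.012 m and angle between block's own z axis and vertical below 0.17 rad and linear speed of block below 0.02 m/s and angle between clamp_handle's own z axis and vertical above 1.3 rad and angle between other_clamp_handle's own z axis and vertical below 0.15 rad); the robot touches nothing.
It fails at once if the other fixture's clamp is worked (its handle leans more than 20 degrees) (angle between other_clamp_handle's own z axis and vertical above 0.35 rad).
It fails at once if the block is dropped into the tray (moves faster than 0.7 m/s within 30 mm of the tray's floor, a fall of more than 25 mm) (x of block in the frame of tray between -0.085 and 0.085 m and y of block in the frame of tray between -0.065 and 0.065 m and z of block in the frame of tray below 0.034 m and linear speed of block above 0.7 m/s).
It also fails if it takes over 64 s, if anything falls off the work surface, if the arm or the gripper's body presses on something with over 40 N, if the wrist force passes 120 N, or if a joint passes its speed limit or range.

## Robot

A 6-joint arm with a two-finger parallel gripper is mounted at the origin on the work surface. World frame = base frame: x ahead of the robot, y to its left, z up, the work surface at z = 0. Lengths are in m, angles in rad, forces in N, time in s.
With the tool pointing down it reaches from about 0.4 to 0.825 m from the base axis. Payload 7 kg.
Tool frame: the origin (TCP) lies between the finger pads; the fingertips stand 8 mm ahead of it and the grasp point (between the pads) lies 11 mm behind it (arm.finger_overhang is the distance from the TCP to the fingertips, in m); z points along the fingers, y is the line along which they close (so a half turn about z gives the same grasp; the last joint's range is limited). The gripper opens to 88 mm and grips with 3 to 60 N. Pads are 19 mm wide; open, the fingers measure 130 mm over their backs; the gripper's body (78 mm by 193 mm) begins 47 mm behind the grasp point.
Start: joints at [-0.914, 0.359, 0.012, 0, -1.224, -0.288], TCP at [0.243, -0.63, 0.235] pointing down, gripper open.
Joint ranges: [-3.07, 3.07], [-1.43, 2.12], [-1.02, 1.25], [-3.03, 1.67], [-3.05, -0], [-3.03, 3.03]. Speed limits (rad/s): [2.39, 2.39, 3.01, 3.14, 3.14, 3.14].

## Interface

Orientations are given as [roll, pitch, yaw] about the fixed x, y, z axes, in that order (R = Rz(yaw) Ry(pitch) Rx(roll)).
In Python, from station import arm gives the robot as it stands.
- The arm moves only by the tool move_arm, never from a script. Its argument "rows" is text: rows parted by semicolons, each of 7 numbers parted by spaces: the turn, a rotation vector about the tool's x, y, z in degrees, then the shift along the tool's x, y, z in m, then the finger opening in m, from 0 to 0.0876. A call has 1 to 8 rows; each row shifts and turns the commanded pose from where the row before left it, along the tool's axes as they then stand; what a row does not reach is not made up. A row lasts 1/8 s, in which the tool goes at most 62.5 mm and 10.7 degrees, less where a joint would pass 70% of its speed; a pose out of reach is approached as far as the arm can. A call is refused whole if a number of a shift passes 0.0625 or a number of a turn 10.7, either way. A call with a gripper value outside its range is refused whole. The fingers move at their own pace and stop on an object; "squeeze" is the grip in N (left out, the last holds). Time passes only in rows, so rows that do not move let the fingers close. It gives the time, the measured TCP pose, the force, the opening and the grip force at its end, in the units of the state.
- arm.get_state(): the state, without advancing time (a new reading comes with each control period).
- arm.grab_frame(name): name is "side" or "top"; returns (picture, depth): 480x640x3 uint8, blue, green, red; 480x640 float32, m along the optical axis (not along the pixel's ray), 0 where there is no reading.
- arm.camera_model(name): a dict with "mtx" (3x3 intrinsics, pixels), "k1" (the pictures are not rectified: a ray, as slopes to the right and down, at radius r is drawn at 1 + k1 r^2 times it, then the intrinsics apply), "camera_from_world" (4x4, takes a point from world to camera coordinates). Camera axes: x right, y down, z forward; pixel columns grow to the right and rows downward; lengths in m; the calibration is good to about 2 mm. A picture is of the moment at which its call begins. camera_model takes no time and is no camera call.
- arm.job_done(): hands the job in; it is judged then, once.
The state is a dict: "t": time; "q": joint angles; "qd": joint speeds; "joint_efforts": joint torques, N m; "eef_pos": TCP position; "ee_rot": TCP orientation; "force": force on the tool from outside, world axes, zero at the start; "moment": the same for the moment, N m; "width": finger opening in m; "gripper_force": force on a finger pad.
Only numpy, scipy, OpenCV 4.12 (cv2) and the standard library are available. Lean on these libraries where they do the work, as an engineer would, in place of code of your own. Each camera call takes 0.05 s, during which the arm holds its last target. There are 200 camera calls.

## Working session

There is one attempt and no reset: what is moved stays moved. The work goes in short steps, Python scripts to look and compute and a tool call to move; the robot and the scene stay as the last step left them, time stands still between calls to the robot, and variables do not carry over. Pictures are saved under pics/ and viewed, at most 10 in all, crops included, and the job is handed in when it is done.

Besides the shell and the picture viewer there is one more tool, called after "Request:" by a JSON object that holds its "fn" and its "kwargs". move_arm: Moves the arm, as the interface text tells. Its arguments: {"type":"object","properties":{"rows":{"type":"string"},"squeeze":{"type":"number"}},"required":["rows"]}

```bash
mkdir -p pics; ls; cat > h.py <<'E'
import numpy as np, cv2
from station import arm
def grab(n,tag):
    im,d=arm.grab_frame(n); cv2.imwrite(f'pics/{tag}.png',im); np.save(f'pics/{tag}.npy',d); return im,d
def world(n,d,u,v,z=None,r=1):
    """world point of pixel by depth, or on height z"""
    m=arm.camera_model(n);K=np.array(m['mtx']);T=np.linalg.inv(np.array(m['camera_from_world']))
    x,y=cv2.undistortPoints(np.array([[[u,v]]],float),K,np.array([m['k1'],0,0,0.]))[0,0]
    ray=T[:3,:3]@np.array([x,y,1]);o=T[:3,3]
    if z is not None: return o+ray*(z-o[2])/ray[2]
    p=d[int(v)-r:int(v)+r+1,int(u)-r:int(u)+r+1]; return o+ray*np.median(p[p>0])
E
python3 - <<'E'
from h import *
for n in('top','side'):
    grab(n,n+'0'); m=arm.camera_model(n); print(n,np.round(m['mtx'],1).tolist(),m['k1'],np.round(np.linalg.inv(m['camera_from_world']),3).tolist())
print(arm.get_state())
E
```

```text
pics
top [[459.7, 0.0, 307.9], [0.0, 459.7, 237.4], [0.0, 0.0, 1.0]] -0.09511000148519126 [[0.011, -0.985, 0.171, 0.403], [-0.999, -0.017, -0.032, 0.019], [0.034, -0.171, -0.985, 1.01], [0.0, 0.0, 0.0, 1.0]]
side [[471.3, 0.0, 318.6], [0.0, 471.3, 232.3], [0.0, 0.0, 1.0]] 0.00197329984539188 [[1.0, -0.03, 0.0, 0.558], [-0.019, -0.633, 0.774, -0.601], [-0.023, -0.774, -0.633, 0.615], [0.0, 0.0, 0.0, 1.0]]
{'t': 0.1, 'q': array([-9.13916257e-01,  3.59333811e-01,  1.11638983e-02, -2.70293765e-04,
       -1.22412854e+00, -2.88084176e-01]), 'qd': array([ 0.00112916, -0.00198935,  0.00175453,  0.0013094 ,  0.00046279,
       -0.0007908 ]), 'joint_efforts': array([-1.79516355e-03, -5.84162307e+01,  2.93754351e+01,  7.01538205e+00,
        1.01889332e-02, -7.76388583e-05]), 'eef_pos': array([ 0.24313305, -0.62923742,  0.23371712]), 'ee_rot': array([ 3.14008023e+00, -1.83175406e-04, -2.77288865e+00]), 'force': array([0.1657025 , 0.02655537, 0.45250922]), 'moment': array([ 0.05302026, -0.02802813, -0.03539971]), 'gripper_force': 0.0, 'width': 0.08770956299294372}
```

View pics/top0.png

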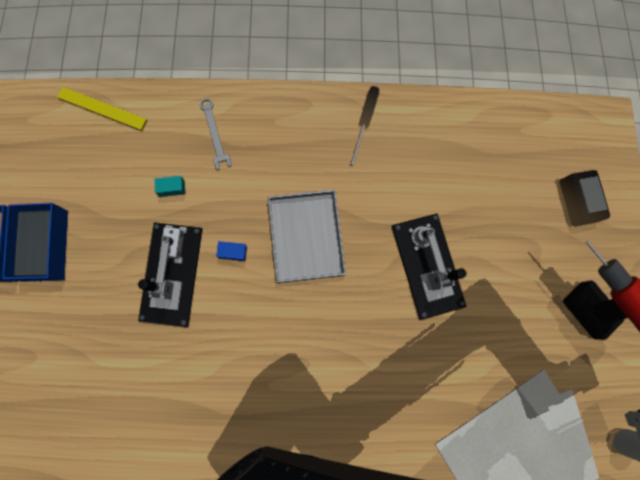

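View pics/side0.png

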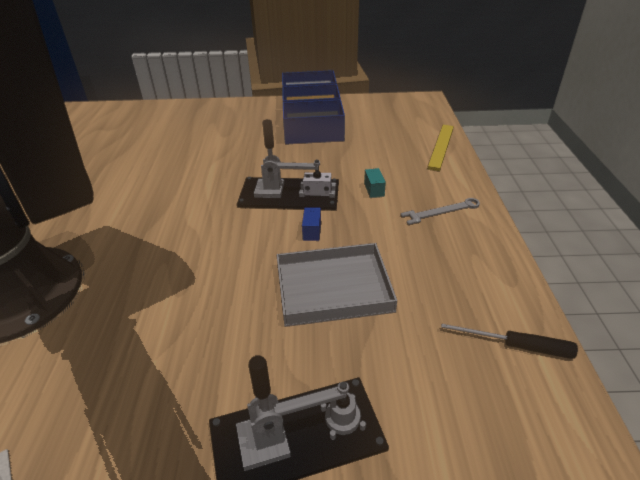

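Candidates for the block:
- Silver rectangular part in the left fixture: top (174,240), side (317,184).
- Round bushing in the right fixture: top (422,236).
- Blue block: top (231,251).
- Turquoise block: top (170,186).

I choose the silver one in the left fixture. Its handle grip is at side (268,133), top (148,285). The tray is at top (306,237).

```bash
python3 - <<'E'
from h import *
t=cv2.imread('pics/top0.png');s=cv2.imread('pics/side0.png')
a=cv2.resize(t[210:335,130:210],None,fx=4.8,fy=4.8,interpolation=cv2.INTER_CUBIC)
b=cv2.resize(s[110:215,230:345],None,fx=3.5,fy=3.5,interpolation=cv2.INTER_CUBIC)
c=np.zeros((600,800,3),np.uint8);c[:a.shape[0],:a.shape[1]]=a;c[:b.shape[0],390:390+b.shape[1]]=b
cv2.imwrite('pics/c1.png',c)
# plate corners (z=.012), tray rim corners (z=.03)
d=np.load('pics/top0.npy')
for p in [(153,223),(202,228),(188,326),(139,321)]: print('plate',p,world('top',d,*p,z=.012).round(4))
for p in [(267.5,198),(334,191.5),(344,275),(277,282.5)]: print('tray',p,world('top',d,*p,z=.03).round(4))
for p in [(393,224),(436,214),(466,307),(421,319)]: print('plate2',p,world('top',d,*p,z=.012).round(4))
ds=np.load('pics/side0.npy')
for p in [(268,133),(268,124),(317,184),(310,180),(326,181)]: print('side',p,world('side',ds,*p).round(4))
E
```

```text
plate (153, 223) [0.6035 0.3309 0.012 ]
plate (202, 228) [0.594  0.2212 0.012 ]
plate (188, 326) [0.3805 0.2412 0.012 ]
plate (139, 321) [0.3887 0.3476 0.012 ]
tray (267.5, 198) [0.6601 0.0774 0.03  ]
tray (334, 191.5) [ 0.6779 -0.0688  0.03  ]
tray (344, 275) [ 0.4934 -0.0906  0.03  ]
tray (277, 282.5) [0.4754 0.0524 0.03  ]
plate2 (393, 224) [ 0.6107 -0.2031  0.012 ]
plate2 (436, 214) [ 0.6358 -0.3025  0.012 ]
plate2 (466, 307) [ 0.4273 -0.3633  0.012 ]
plate2 (421, 319) [ 0.401  -0.2611  0.012 ]
side (268, 133) [0.4605 0.2794 0.1625]
side (268, 124) [0.4621 0.2814 0.1815]
side (317, 184) [0.558  0.265  0.0436]
side (310, 180) [0.543  0.2654 0.0542]
side (326, 181) [0.5778 0.2626 0.0523]
```

View pics/c1.png

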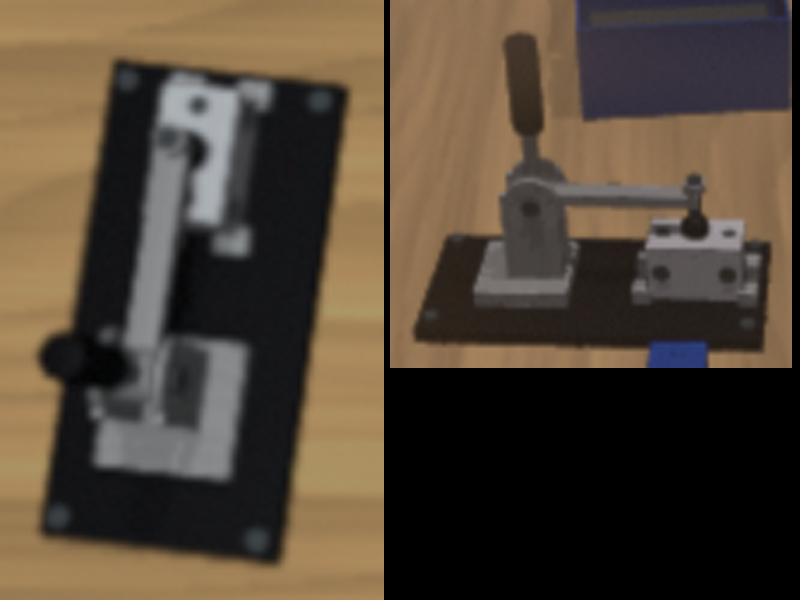

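The crop confirms it: a rectangular drilled silver block in the left fixture, arm pad pressing on it, and a black upright grip. The block's top corners are at about top-image (164,226), (180,228) and (176,257).

```bash
python3 - <<'E'
from h import *
d=np.load('pics/top0.npy');ds=np.load('pics/side0.npy')
for p in [(164,226),(180,227.7),(176.3,257.2)]: print('blk',p,world('top',d,*p,z=.052).round(4))
# side-cam crop /3.5 +(230,110): top face front corners, handle
for p,z in [((303,181.5),.052),((331.5,182.5),.052),((305,173),.052),((331,173),.052)]: print('blk side',p,world('side',ds,*p,z=z).round(4))
P=np.array([world('side',ds,u,v,r=0) for u in range(300,336) for v in range(165,200) if ds[v,u]>0])
f=P[(P[:,2]>.028)&(P[:,2]<.048)&(P[:,1]<.29)]; print('front face',len(f),f.min(0).round(3),f.max(0).round(3),np.polyfit(f[:,0],f[:,1],1).round(4),f.mean(0).round(4))
f=P[(P[:,2]>.050)&(P[:,2]<.055)];print('top',len(f),f.min(0).round(3),f.max(0).round(3))
P=np.array([world('side',ds,u,v,r=0) for u in range(255,285) for v in range(115,150) if ds[v,u]>0])
f=P[(P[:,2]>.125)&(P[:,1]<.32)];print('grip',len(f),f.min(0).round(3),f.max(0).round(3),f.mean(0).round(4))
E
```

```text
blk (164, 226) [0.5893 0.2944 0.052 ]
blk (180, 227.7) [0.5862 0.26   0.052 ]
blk (176.3, 257.2) [0.5231 0.2641 0.052 ]
blk side (303, 181.5) [0.5277 0.2637 0.052 ]
blk side (331.5, 182.5) [0.5895 0.2565 0.052 ]
blk side (305, 173) [0.5319 0.2981 0.052 ]
blk side (331, 173) [0.5899 0.2949 0.052 ]
front face 218 [0.527 0.257 0.028] [0.586 0.27  0.048] [-0.0959  0.3174] [0.5571 0.264  0.0379]
top 196 [0.528 0.259 0.05 ] [0.588 0.298 0.055]
grip 267 [0.449 0.277 0.125] [0.469 0.295 0.186] [0.4595 0.2833 0.1584]
```

Measured:
- Block centre ≈ (0.5585, 0.281), yaw ≈ -5°. Its top is at 0.052 m, and the corners fit a 60 x 34 mm face.
- Grip at about (0.459, 0.289), which agrees with "100 mm to block -x".
- Tray centre ≈ (0.577, -0.007), yaw ≈ 6.5° off the world axes.

Next I turn the tool to yaw -3.23, so tool x = block -x, and travel high.

Request:
{"fn": "move_arm", "kwargs": {"rows": "0 0 8.7 0 0 -0.03 0; 0 0 8.7 0 0 -0.03 0; 0 0 8.7 0 0 -0.03 0; 0 0 0 -0.04 0.042 0 0; 0 0 0 -0.04 0.042 0 0; 0 0 0 -0.04 0.042 0 0; 0 0 0 -0.04 0.042 0 0; 0 0 0 -0.04 0.042 0 0"}}

```text
t: 1.1
eef_pos: [0.4618, -0.4362, 0.3243]
ee_rot: [3.141, -0.0, 3.055]
force: [0.9, -0.7, 0.2]
width: 0.0134
gripper_force: 0.0
```

Request:
{"fn": "move_arm", "kwargs": {"rows": "0 0 0 0.002 0.06 0 0; 0 0 0 0.002 0.06 0 0; 0 0 0 0.002 0.06 0 0; 0 0 0 0.002 0.06 0 0; 0 0 0 0.002 0.06 0 0; 0 0 0 0.002 0.06 0 0; 0 0 0 0.002 0.06 0 0; 0 0 0 0.002 0.06 0 0"}}

```text
t: 2.1
eef_pos: [0.4859, 0.0438, 0.3246]
ee_rot: [3.141, 0.0, 3.055]
force: [0.9, -0.4, 0.3]
width: 0.0008
gripper_force: 0.0
```

Request:
{"fn": "move_arm", "kwargs": {"rows": "0 0 0 0.002 0.06 0 0; 0 0 0 0.002 0.06 0 0; 0 0 0 0.002 0.06 0 0; 0 0 0 0.002 0.06 0 0; 0 0 0 0 0 0 0"}}

```text
t: 2.72
eef_pos: [0.4988, 0.2851, 0.3229]
ee_rot: [-3.14, -0.002, 3.058]
force: [-0.2, -0.5, -0.7]
width: -0.0001
gripper_force: 0.0
```

Request:
{"fn": "move_arm", "kwargs": {"rows": "0 0 0 0 0 0.05 0; 0 0 0 0 0 0.05 0; 0 0 0 0 0 0.05 0; 0 0 0 0 0 0.018 0; 0 0 0 0 0 0 0"}}

```text
t: 3.35
eef_pos: [0.4985, 0.2803, 0.155]
ee_rot: [-3.139, -0.002, 3.054]
force: [-0.1, 0.6, -0.1]
width: 0.0002
gripper_force: 0.0
```

```bash
python3 - <<'E'
from h import *
s,d=grab('side','side1')
cv2.imwrite('pics/c2.png',cv2.resize(s[40:240,180:400],None,fx=2.8,fy=2.8))
print(arm.get_state()['eef_pos'],arm.get_state()['force'])
E
```

```text
[0.49924243 0.28107726 0.15652579] [ 0.30856412 -0.22987395  0.60263623]
```

View pics/c2.png

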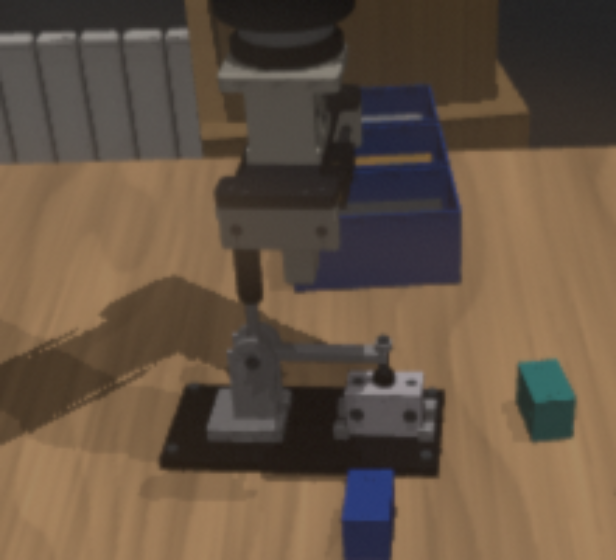

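The picture shows the closed fingers just right of the upright grip (crop (300,265) against grip (248,275)), with the body above its top. Now I push along block -x.

Request:
{"fn": "move_arm", "kwargs": {"rows": "0 0 0 0.01 0.005 0 0; 0 0 0 0.012 0 0 0; 0 0 0 0.014 0 0 0; 0 0 0 0.016 0 0 0; 0 0 0 0.018 0 0 0; 0 0 0 0.025 0 0 0; 0 0 0 0.025 0 0 0; 0 0 0 0 0 0 0"}}

```text
t: 4.4
eef_pos: [0.378, 0.2969, 0.157]
ee_rot: [3.141, -0.0, 3.057]
force: [1.0, -0.2, -0.0]
width: 0.0004
gripper_force: 0.0
```

```bash
python3 - <<'E'
from h import *
s,d=grab('side','side2')
cv2.imwrite('pics/c3.png',cv2.resize(s[40:240,150:370],None,fx=2.5,fy=2.5))
print(arm.get_state()['eef_pos'],arm.get_state()['force'])
E
```

```text
[0.37891953 0.29718072 0.15709928] [-0.4332997  -0.02083886 -0.25529501]
```

View pics/c3.png

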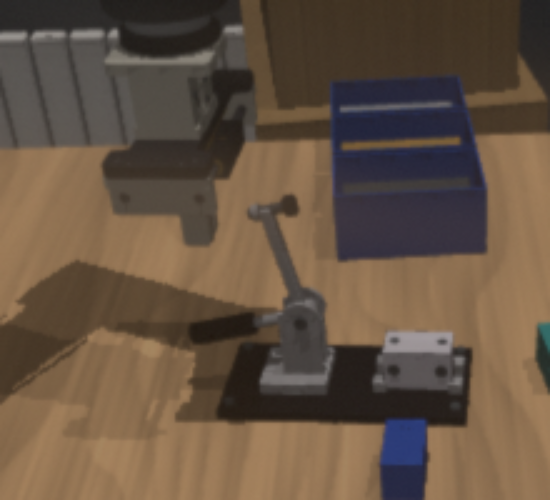

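The clamp stays open: handle level at crop (225,328), arm up at (275,210), block still in its nest at (418,360). I refit the block from this unobstructed frame while retreating upward.

```bash
python3 - <<'E'
from h import *
ds=np.load('pics/side2.npy')
P=np.array([world('side',ds,u,v,r=0) for u in range(298,340) for v in range(165,200) if ds[v,u]>0])
f=P[(P[:,2]>.049)&(P[:,2]<.056)&(P[:,1]<.31)]
print(len(f),f[:,2].mean().round(4),cv2.minAreaRect(f[:,:2].astype(np.float32)*1000))
g=P[(P[:,2]>.028)&(P[:,2]<.048)&(P[:,1]<.28)];print(np.polyfit(g[:,0],g[:,1],1).round(4),g.mean(0).round(4),g[:,0].min(),g[:,0].max())
E
```

```text
268 0.0532 ((557.8013916015625, 278.4972839355469), (35.56032180786133, 60.39154052734375), 84.47785186767578)
[-0.0938  0.3163] [0.5565 0.2641 0.0379] 0.5267027861559959 0.5864552951215702
```

Request:
{"fn": "move_arm", "kwargs": {"rows": "0 0 0 0 0 -0.05 0.03; 0 0 0 0 0 -0.05 0.07; 0 0 0 -0.03 0 -0.03 0.0876; 0 0 0 -0.05 0 0 0.0876; 0 0 0 -0.05 0 0 0.0876; 0 0 0 -0.05 0 0 0.0876; 0 0 0 0 0 0 0.0876"}}

```text
t: 5.32
eef_pos: [0.562, 0.2805, 0.2846]
ee_rot: [-3.139, -0.002, 3.052]
force: [-1.0, -0.3, -0.8]
width: 0.0653
gripper_force: 0.0
```

Request:
{"fn": "move_arm", "kwargs": {"rows": "0 0 0.4 0.003 0 0.05 0.0876; 0 0 0 0 0 0.06 0.0876; 0 0 0 0 0 0.06 0.0876; 0 0 0 0 0 0.03 0.0876; 0 0 0 0 0 0 0.0876"}}

```text
t: 5.95
eef_pos: [0.5548, 0.2806, 0.0843]
ee_rot: [-3.138, -0.004, 3.048]
force: [-0.4, -0.6, 1.5]
width: 0.0877
gripper_force: 0.0
```

```bash
python3 - <<'E'
from h import *
s,d=grab('side','side3')
cv2.imwrite('pics/c4.png',cv2.resize(s[60:220,200:400],None,fx=3,fy=3))
S=arm.get_state();print(S['eef_pos'],S['ee_rot'],S['width'])
E
```

```text
[0.55609373 0.28157332 0.08647789] [-3.14026239e+00 -8.37884866e-04  3.04828907e+00] 0.08794752298058141
```

View pics/c4.png

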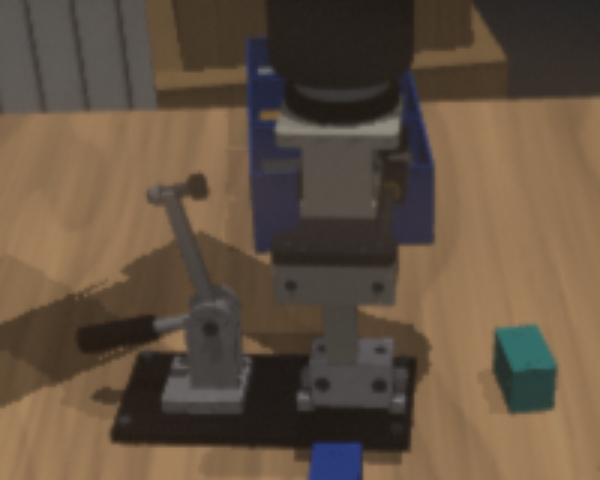

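The open gripper is centred over the block, with the near finger in front of it at crop (340,345) and well clear of the clamp arm. I descend and grip.

Request:
{"fn": "move_arm", "kwargs": {"rows": "0 0 0 -0.002 0 0.03 0.0876; 0 0 0 0 0 0.025 0.0876; 0 0 0 0 0 0 0.06; 0 0 0 0 0 0 0.03; 0 0 0 0 0 0 0.02; 0 0 0 0 0 0 0.02; 0 0 0 0 0 0 0.02; 0 0 0 0 0 0 0.02", "squeeze": 30}}

```text
t: 7.0
eef_pos: [0.5584, 0.2814, 0.0317]
ee_rot: [-3.141, -0.0, 3.048]
force: [-1.3, -0.3, 2.5]
width: 0.034
gripper_force: 30.0
```

Gripped: the width is 34 mm, which matches. I lift straight.

Request:
{"fn": "move_arm", "kwargs": {"rows": "0 0 0 0 0 -0.008 0.02; 0 0 0 0 0 -0.015 0.02; 0 0 0 0 0 -0.025 0.02; 0 0 0 0 0 -0.03 0.02; 0 0 0 0 0 -0.03 0.02; 0 0 0 0 0 -0.012 0.02; 0 0 0 0 0 0 0.02"}}

```text
t: 7.88
eef_pos: [0.5586, 0.2817, 0.1524]
ee_rot: [3.14, 0.001, 3.048]
force: [-0.4, -0.7, -3.1]
width: 0.0337
gripper_force: 30.0
```

Request:
{"fn": "move_arm", "kwargs": {"rows": "0 0 0 -0.0065 -0.02 0 0.02; 0 0 0 -0.0065 -0.044 0 0.02; 0 0 0 -0.0065 -0.055 0 0.02; 0 0 0 -0.0065 -0.055 0 0.02; 0 0 0 -0.0065 -0.055 0 0.02; 0 0 0 -0.0065 -0.037 0 0.02; 0 0 0 -0.0065 -0.02 0 0.02; 0 0 0 0 0 0 0.02"}}

```text
t: 8.88
eef_pos: [0.576, -0.0099, 0.1501]
ee_rot: [-3.141, -0.002, 3.045]
force: [0.2, 0.6, -2.8]
width: 0.0346
gripper_force: 30.0
```

Request:
{"fn": "move_arm", "kwargs": {"rows": "0 0 -4 0 0 0.01 0.02; 0 0 -4.5 0 0 0.025 0.02; 0 0 -4 0 0 0.03 0.02; 0 0 0 0 0 0.025 0.02; 0 0 0 0 0 0.01 0.02; 0 0 0 0 0 0 0.02"}}

```text
t: 9.62
eef_pos: [0.5765, -0.0075, 0.0509]
ee_rot: [-3.141, -0.002, -3.017]
force: [-0.0, -0.1, -2.0]
width: 0.0338
gripper_force: 30.0
```

```bash
python3 - <<'E'
from h import *
s,d=grab('side','side4')
cv2.imwrite('pics/c5.png',cv2.resize(s[110:350,200:440],None,fx=2.4,fy=2.4))
S=arm.get_state();print(S['eef_pos'],S['ee_rot'],S['width'],S['force'])
E
```

```text
[ 0.57712524 -0.00734344  0.05176109] [-3.14134733e+00 -1.38897055e-04 -3.01670605e+00] 0.033871166859015235 [ 0.60743646 -0.23567629 -2.75277568]
```

View pics/c5.png

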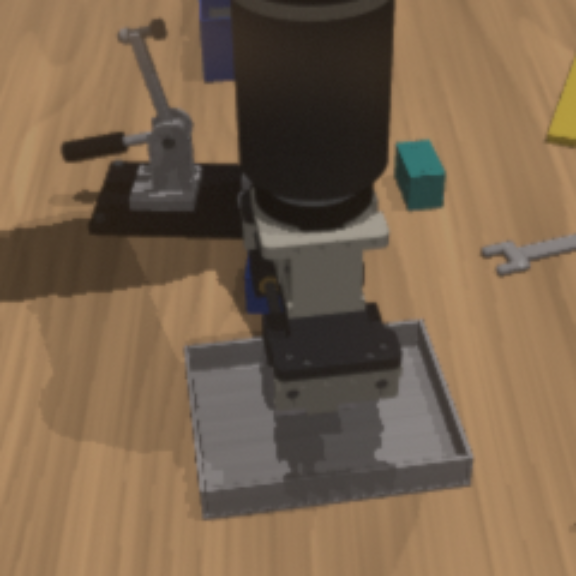

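The gripper with the block is over the middle of the tray (crop (320,400)), the clamp is still open, and touchdown should come near TCP z 0.0237. I lower gently.

Request:
{"fn": "move_arm", "kwargs": {"rows": "0 0 0 0 0 0.008 0.02; 0 0 0 0 0 0.008 0.02; 0 0 0 0 0 0.005 0.02; 0 0 0 0 0 0.003 0.02; 0 0 0 0 0 0.002 0.02; 0 0 0 0 0 0 0.02"}}

```text
t: 10.42
eef_pos: [0.5769, -0.0075, 0.0255]
ee_rot: [-3.142, -0.0, -3.017]
force: [-0.4, 0.9, -3.0]
width: 0.0341
gripper_force: 30.0
```

Request:
{"fn": "move_arm", "kwargs": {"rows": "0 0 0 0 0 0.001 0.02; 0 0 0 0 0 0.001 0.02; 0 0 0 0 0 0 0.02"}}

```text
t: 10.8
eef_pos: [0.5771, -0.0074, 0.0237]
ee_rot: [3.142, 0.0, -3.017]
force: [0.1, -0.6, -1.0]
width: 0.0341
gripper_force: 30.0
```

Weight is starting to come off, so it is touching. I go one millimetre more, then release partway and retreat upward.

Request:
{"fn": "move_arm", "kwargs": {"rows": "0 0 0 0 0 0.001 0.02; 0 0 0 0 0 0 0.02; 0 0 0 0 0 0 0.04; 0 0 0 0 0 0 0.055; 0 0 0 0 0 0 0.06; 0 0 0 0 0 0 0.06"}}

```text
t: 11.55
eef_pos: [0.5769, -0.0075, 0.0225]
ee_rot: [-3.142, -0.0, -3.017]
force: [0.3, -0.1, 0.4]
width: 0.0592
gripper_force: 0.0
```

Request:
{"fn": "move_arm", "kwargs": {"rows": "0 0 0 0 0 -0.01 0.06; 0 0 0 0 0 -0.03 0.06; 0 0 0 0 0 -0.05 0.06; 0 0 0 0 0 -0.06 0.06; 0 0 0 0 0 -0.06 0.06; 0 0 0 0.05 0 0 0.06; 0 0 0 0.05 0 0 0.06; 0 0 0 0 0 0 0.06"}}

```text
t: 12.55
eef_pos: [0.4749, -0.0205, 0.234]
ee_rot: [3.141, 0.002, -3.017]
force: [0.2, -0.3, 0.8]
width: 0.06
gripper_force: 0.0
```

```bash
python3 - <<'E'
from h import *
s,d=grab('side','side5')
cv2.imwrite('pics/c6.png',s)
P=np.array([world('side',d,u,v,r=0) for u in range(295,380) for v in range(255,305) if d[v,u]>0])
f=P[(P[:,2]>.038)&(P[:,2]<.06)];print(len(f),f.mean(0).round(4),f[:,2].min(),f[:,2].max(),cv2.minAreaRect(f[:,:2].astype(np.float32)*1000))
S=arm.get_state();print(S['eef_pos'],S['width'],S['force'])
E
```

```text
Traceback (most recent call last):
  File "h.py", line 7, in world
    m=arm.camera_model(n);K=np.array(m['mtx']);T=np.linalg.inv(np.array(m['camera_from_world']))
ValueError: time passes only in moves, steps and waits
```

View pics/c6.png

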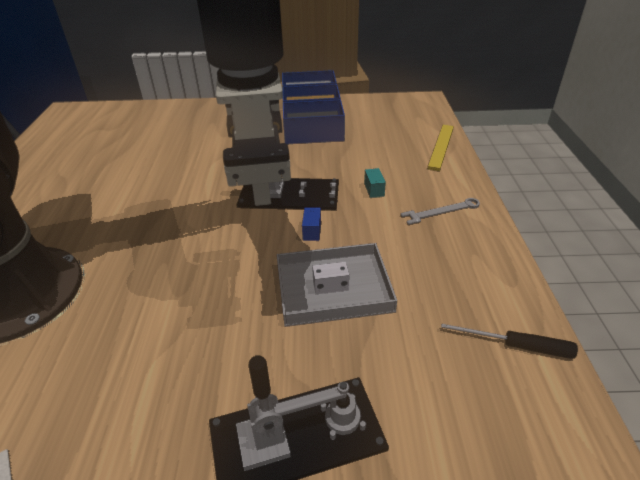

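The picture shows the block standing flat in the middle of the tray at (331,277), with the other clamp upright and closed at (260,378). The gripper is clear of everything, and the block's own clamp was last seen open and has not been touched since. I hand in the job.

```bash
python3 -c "
from station import arm
print(arm.job_done())"
```

```text
the job is handed in; nothing more can be done
None
```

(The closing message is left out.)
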